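Load the sample bottles into the bottle cups of the chromatograph

TASK

Get the sample station ready: first take the used open beaker out of the largest cup and stand it on the white drain tray, then set each of the three green-capped sample bottles upright in the cup of its own size, fully down on the cup's floor: smallest bottle in the smallest cup, middle one in the middle cup, largest in the largest cup. Set everything down without dropping it or tipping it over, and leave the amber jar and the spare beaker on the bench where they stand.

Things in the scene. Friction and masses are not known exactly. Their poses are not given: they have to be found in the camera images.
- bottle_small: The smallest of three straight-sided clear bottles with a paper band and a dark green screw cap nearly as wide as the glass (2 mm less). It is a plain upright cylinder 30 mm in diameter, 80 mm high in all (the top 18 mm is the cap), about 50 g. Loose, upright on the bench at the start. Origin: centre of its underside, z up along its axis.
- bottle_medium: The middle one of three straight-sided clear bottles with a paper band and a dark green screw cap nearly as wide as the glass (2 mm less). It is a plain upright cylinder 46 mm in diameter, 95 mm high in all (the top 18 mm is the cap), about 140 g. Loose, upright on the bench at the start. Origin: centre of its underside, z up along its axis.
- bottle_large: The largest of three straight-sided clear bottles with a paper band and a dark green screw cap nearly as wide as the glass (2 mm less). It is a plain upright cylinder 62 mm in diameter, 110 mm high in all (the top 18 mm is the cap), about 300 g. Loose, upright on the bench at the start. Origin: centre of its underside, z up along its axis.
- beaker: The used beaker. Open white plastic beaker without a lid, straight cylinder 52 mm outside diameter, 75 mm high, wall 3 mm, about 70 g. It is the one that stands in the largest cup at the start, its underside on the cup's floor 5 mm above the bench. Origin: centre of its underside, z up along its axis.
- cup_small: The smallest of three round grey plastic bottle cups (holders), fixed to the bench: inner diameter 43 mm, flaring by 6 mm at the mouth; outer diameter at the rim 57 mm, rim 20 mm above the bench, inner floor 5 mm above the bench; steel base ring 65 mm wide, 3 mm high. Origin: centre of its underside on the bench, z up.
- cup_medium: The middle one of three round grey plastic bottle cups (holders), fixed to the bench: inner diameter 59 mm, flaring by 6 mm at the mouth; outer diameter at the rim 73 mm, rim 20 mm above the bench, inner floor 5 mm above the bench; steel base ring 81 mm wide, 3 mm high. Origin: centre of its underside on the bench, z up.
- cup_large: The largest of three round grey plastic bottle cups (holders), fixed to the bench: inner diameter 75 mm, flaring by 6 mm at the mouth; outer diameter at the rim 89 mm, rim 20 mm above the bench, inner floor 5 mm above the bench; steel base ring 97 mm wide, 3 mm high. Origin: centre of its underside on the bench, z up. Holds the used beaker at the start.
- tray: Square white plastic drain tray, fixed to the bench: 130 x 130 mm outside, walls 4 mm thick and 18 mm high, inner floor 4 mm above the bench (the wall thickness). Origin: centre of its underside on the bench, z up, x and y along its sides.
- jar: Bystander: squat closed jar, amber glass with a white lid, 66 mm in diameter, 85 mm high, loose on the bench. Must stay. Origin: centre of its underside.
- spare_beaker: Bystander: the spare beaker, standing directly on the bench. Open white plastic beaker without a lid, straight cylinder 52 mm outside diameter, 75 mm high, wall 3 mm, about 70 g. Must stay. Origin: centre of its underside.

How it is judged (in metres and radians):
On the way, in this order (a step that is already met when the one before it is completed fails the run):
1. the used beaker stands upright on the tray's floor (x of beaker in the frame of tray between -0.042 and 0.042 m and y of beaker in the frame of tray between -0.042 and 0.042 m and z of beaker in the frame of tray between 0.001 and 0.009 m and angle between beaker's own z axis and vertical below 0.1 rad and linear speed of beaker below 0.02 m/s), for 0.2 s.
2. all three bottles stand in their own cups (horizontal distance between bottle_small and cup_small below 0.011 m and z of bottle_small in the frame of cup_small between 0.002 and 0.009 m and angle between each of bottle_small, bottle_medium, bottle_large's own z axis and vertical below 0.1 rad and horizontal distance between bottle_medium and cup_medium below 0.011 m and z of bottle_medium in the frame of cup_medium between 0.002 and 0.009 m and horizontal distance between bottle_large and cup_large below 0.011 m and z of bottle_large in the frame of cup_large between 0.002 and 0.009 m), for 0.2 s.
At the end, for the whole second after the job is handed in: The used beaker stands upright on the tray's floor, inside its walls; each bottle stands upright (within 0.1 rad) on the floor of the cup of its own size, axis within 11 mm of the cup's axis, underside 2 to 9 mm above the bench; all released and at rest (all of step 1 and all of step 2 and linear speed of each of bottle_small, bottle_medium, bottle_large below 0.02 m/s); the robot touches nothing.
It fails at once if a bottle stands in its cup while the used beaker is not on the tray (((horizontal distance between bottle_small and cup_small below 0.011 m and z of bottle_small in the frame of cup_small between 0.002 and 0.009 m and angle between bottle_small's own z axis and vertical below 0.1 rad) or (horizontal distance between bottle_medium and cup_medium below 0.011 m and z of bottle_medium in the frame of cup_medium between 0.002 and 0.009 m and angle between bottle_medium's own z axis and vertical below 0.1 rad) or (horizontal distance between bottle_large and cup_large below 0.011 m and z of bottle_large in the frame of cup_large between 0.002 and 0.009 m and angle between bottle_large's own z axis and vertical below 0.1 rad)) and not (x of beaker in the frame of tray between -0.042 and 0.042 m and y of beaker in the frame of tray between -0.042 and 0.042 m and z of beaker in the frame of tray between 0.001 and 0.009 m and angle between beaker's own z axis and vertical below 0.1 rad)).
It fails at once if the jar or the spare beaker is shifted by more than 20 mm or tipped (distance of any of jar, spare_beaker from where it was at the start of the episode above 0.02 m or angle between any of jar, spare_beaker's own z axis and vertical above 0.35 rad).
It fails at once if a bottle or the used beaker is tipped by more than 35 degrees (angle between any of bottle_small, bottle_medium, bottle_large, beaker's own z axis and vertical above 0.61 rad).
It fails at once if a bottle or the used beaker is dropped (falls free of the fingers faster than 0.8 m/s, about 3 cm) ((linear speed of bottle_small above 0.8 m/s and contact force between bottle_small and the fingers below 0.05 N) or (linear speed of bottle_medium above 0.8 m/s and contact force between bottle_medium and the fingers below 0.05 N) or (linear speed of bottle_large above 0.8 m/s and contact force between bottle_large and the fingers below 0.05 N) or (linear speed of beaker above 0.8 m/s and contact force between beaker and the fingers below 0.05 N)).
It also fails if it takes over 106 s, if anything falls off the work surface, if the arm or the gripper's body presses on something with over 40 N, if the wrist force passes 120 N, or if a joint passes its speed limit or range.

ROBOT

A 6-joint arm with a two-finger parallel gripper is mounted at the origin on the work surface. World frame = base frame: x ahead of the robot, y to its left, z up, the work surface at z = 0. Lengths are in mm, angles in rad, forces in N, time in s.
With the tool pointing down it reaches from about 375 to 825 mm from the base axis. Payload 5.5 kg.
Tool frame: the origin (TCP) lies on the centre line of the jaws, within the pads' length; the fingertips stand 25 mm ahead of it and the grasp point (between the pads) lies 6 mm ahead of it; z points along the fingers, y is the line along which they close (so a half turn about z gives the same grasp; the last joint's range is limited). The gripper opens to 85 mm and grips with 20 to 120 N. Pads are 22 mm wide; open, the fingers measure 114 mm over their backs; the gripper's body (76 mm by 85 mm) begins 54 mm behind the grasp point. The pads swing forward as they close: fully open they stand 13 mm farther back than shut.
Start: joints at [-1.235, 0.314, -0.047, 1.21, 0, 1.571], TCP at [197.711, -566.485, 256.299] pointing down, gripper open.
Joint ranges: [-2.67, 2.67], [-0.69, 1.73], [-1.03, 1.25], [-2.08, 2.16], [-1.42, 1.45], [-3.14, 3.14]. Speed limits (rad/s): [2.39, 2.39, 3.01, 3.14, 3.14, 3.14].

INTERFACE

Orientations are given as a 3x3 rotation matrix whose columns are the frame's x, y, z axes.
In Python, from bench import manip gives the robot as it stands.
- The arm moves only by the tool carry_out, never from a script. Its argument "rows" is a list of rows, each an object of numbers: "ax", "ay", "az": the turn, a rotation vector about the tool's x, y, z in rad; "tx", "ty", "tz": the shift along the tool's x, y, z in cm; "claw": the opening, from 0 (shut) to 1 (fully open). A call has 1 to 8 rows; each row shifts and turns the commanded pose from where the row before left it, along the tool's axes as they then stand; what a row does not reach is not made up. A row lasts 1/10 s, in which the tool goes at most 50 mm and 8.59 degrees, less where a joint would pass 70% of its speed; a pose out of reach is approached as far as the arm can. A call with a gripper value outside its range is refused whole. The fingers move at their own pace and stop on an object; "force" is the grip in N (left out, the last holds). Time passes only in rows, so rows that do not move let the fingers close. It gives the time, the measured TCP pose, the force, the opening and the grip force at its end, in the units of the state.
- manip.get_obs(): the state, without advancing time (a new reading comes with each control period).
- manip.camera(name): name is "side" or "top" or "wrist"; returns a dict with "img" (384x512x3 uint8, blue, green, red), "vertical_fov" (degrees; the focal length in pixels is half the picture's height over the tangent of half this angle, whatever the lens; pixels are square), "cx", "cy" (the principal point, pixels), "pose" (4x4, takes a point from camera to world coordinates). Camera axes: x right, y down, z forward; pixel columns grow to the right and rows downward; lengths in mm; the calibration is good to about 2 mm. A picture is of the moment at which its call begins. There is no depth.
- manip.finish_job(): hands the job in; it is judged then, once.
The state is a dict: "time": time; "joint_positions": joint angles; "dq": joint speeds; "joint_torque": joint torques, N m; "tool_pos": TCP position; "tcp_rot": TCP orientation; "ft_force": force on the tool from outside, world axes, zero at the start; "wrist_torque": the same for the moment, N m; "finger_gap": finger opening in mm; "grip_force": force on a finger pad.
Only numpy, scipy, OpenCV 4.12 (cv2) and the standard library are available. Lean on these libraries where they do the work, as an engineer would, in place of code of your own. Each camera call takes 0.05 s, during which the arm holds its last target. There are 200 camera calls.

## Working session

There is one attempt and no reset: what is moved stays moved. The work goes in short steps, Python scripts to look and compute and a tool call to move; the robot and the scene stay as the last step left them, time stands still between calls to the robot, and variables do not carry over. Pictures are saved under pics/ and viewed, at most 17 in all, crops included, and the job is handed in when it is done.

Besides the shell and the picture viewer there is one more tool, called after "Request:" as name(argument=value, ...) on one line, values as JSON. carry_out: Moves the arm, as the interface text tells. Its arguments: {"type":"object","properties":{"rows":{"type":"array","items":{"type":"object","properties":{"ax":{"type":"number"},"ay":{"type":"number"},"az":{"type":"number"},"tx":{"type":"number"},"ty":{"type":"number"},"tz":{"type":"number"},"claw":{"type":"number"}}}},"force":{"type":"number"}},"required":["rows"]}

```bash
mkdir -p pics
python3 - <<'E'
from bench import manip
import cv2,numpy as np
o=manip.get_obs();print({k:np.round(v,3).tolist() for k,v in o.items()})
for n in("side","top","wrist"):
    c=manip.camera(n);cv2.imwrite(f"pics/{n}0.png",c["img"]);print(n,c["vertical_fov"],c["cx"],c["cy"],np.round(c["pose"],3).tolist(),[k for k in c])
a=[cv2.imread(f"pics/{n}0.png") for n in("side","top","wrist")]
E
```

```text
{'time': 0.0, 'joint_positions': [-1.235, 0.314, -0.048, 1.21, -0.0, 1.571], 'dq': [-0.0, 0.0, -0.001, 0.0, 0.001, -0.003], 'joint_torque': [-0.001, -53.959, 33.975, 0.019, 0.0, 0.0], 'tool_pos': [197.521, -565.994, 255.431], 'tcp_rot': [[0.944, 0.329, -0.001], [0.329, -0.944, 0.002], [-0.0, -0.002, -1.0]], 'ft_force': [-0.547, -0.457, 0.046], 'wrist_torque': [0.008, 0.008, -0.014], 'grip_force': 0.0, 'finger_gap': 85.392}
side 47.43940701749209 255.78429333332323 198.39885271077821 [[-1.0, 0.021, 0.009, 522.318], [0.009, 0.717, -0.697, 759.872], [-0.021, -0.697, -0.717, 843.527], [0.0, 0.0, 0.0, 1.0]] ['img', 'vertical_fov', 'cx', 'cy', 'pose']
top 57.97569262249737 257.0081321211448 190.16585802592064 [[-0.02, -0.998, 0.06, 501.962], [-1.0, 0.02, -0.011, -4.311], [0.01, -0.06, -0.998, 884.655], [0.0, 0.0, 0.0, 1.0]] ['img', 'vertical_fov', 'cx', 'cy', 'pose']
wrist 69.13810837104151 255.5823369821026 189.4557774383263 [[0.33, -0.898, -0.29, 272.514], [-0.944, -0.315, -0.099, -541.031], [-0.002, 0.307, -0.952, 374.799], [0.0, 0.0, 0.0, 1.0]] ['img', 'vertical_fov', 'cx', 'cy', 'pose']
```

View pics/top0.png

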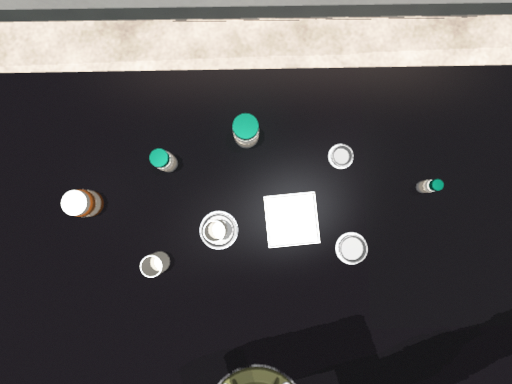

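View pics/side0.png

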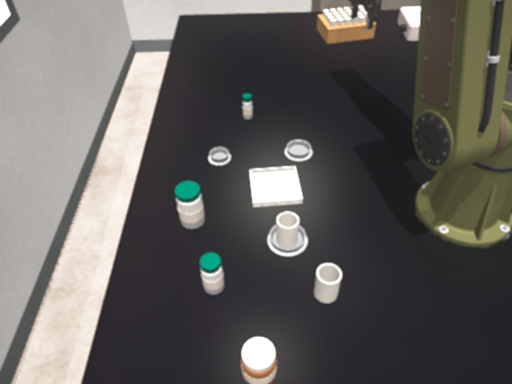

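The top view shows all the objects: used beaker in the large cup at (217,231), tray (292,220), medium cup (351,249), small cup (341,156), bottles at (246,127), (160,158) and (437,185). Spare beaker is at (153,264) and the jar at (77,203). The side view agrees. Next, enlarged crops of both.

Run:
```python
import cv2,numpy as np
def up(n,x0,y0,w,h,s,out):
    i=cv2.imread(f"pics/{n}0.png")[y0:y0+h,x0:x0+w]
    i=cv2.resize(i,None,fx=s,fy=s,interpolation=cv2.INTER_CUBIC)
    i=(255*(i/255.)**.6).astype(np.uint8)
    for k in range((x0+9)//10*10,x0+w,10): 
        cv2.line(i,((k-x0)*s,0),((k-x0)*s,6 if k%50 else 14),(0,255,255),1)
        if k%20==0: cv2.putText(i,str(k),((k-x0)*s-10,24),0,.35,(0,255,255),1)
    for k in range((y0+9)//10*10,y0+h,10):
        cv2.line(i,(0,(k-y0)*s),(6,(k-y0)*s),(0,255,255),1)
        if k%20==0: cv2.putText(i,str(k),(8,(k-y0)*s+4),0,.35,(0,255,255),1)
    cv2.imwrite(out,i)
up("top",135,105,190,150,4,"pics/t1.png")
up("top",250,130,200,145,4,"pics/t2.png")
up("side",160,80,180,145,4,"pics/s1.png")
up("side",165,170,185,130,4,"pics/s2.png")
```

```text
(no output)
```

View pics/t1.png

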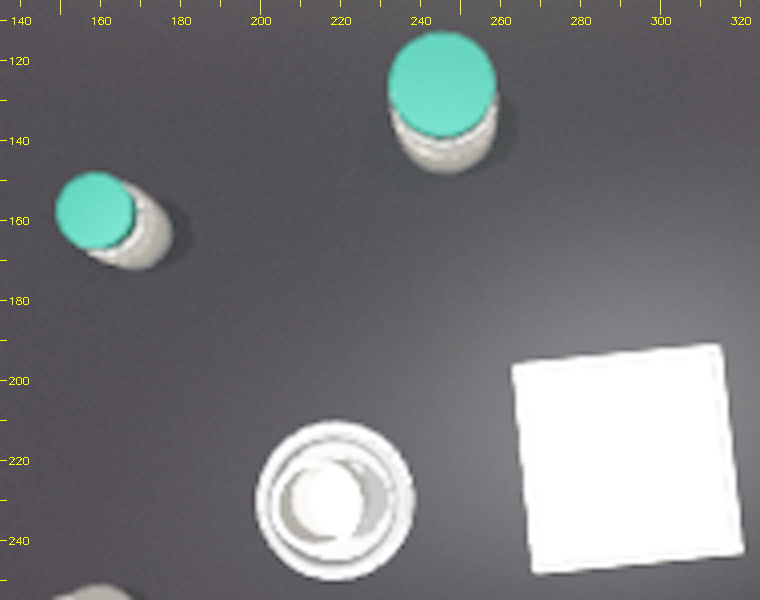

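View pics/t2.png

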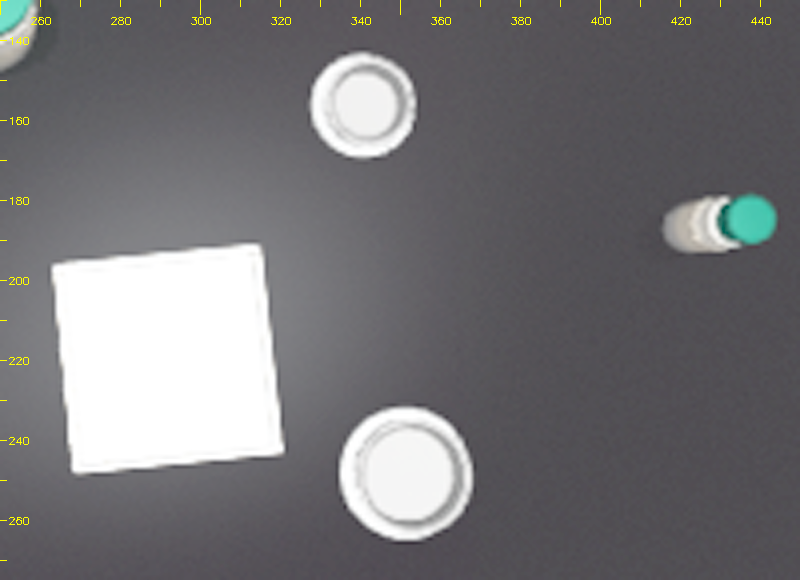

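View pics/s1.png

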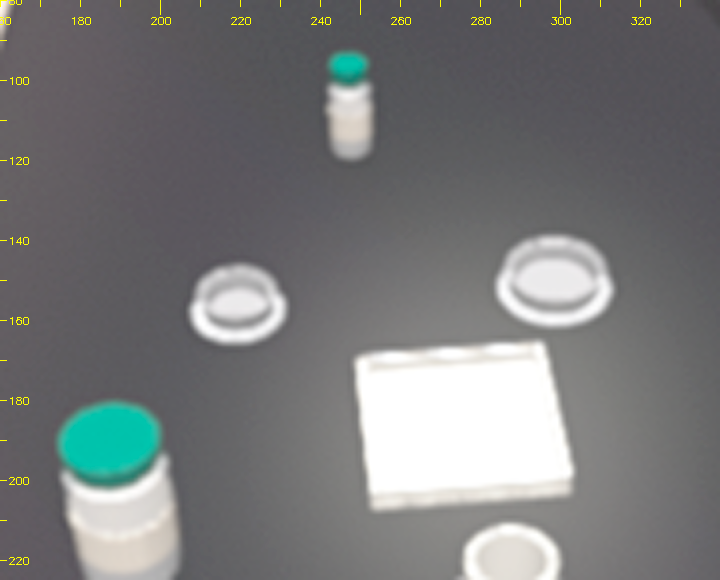

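View pics/s2.png

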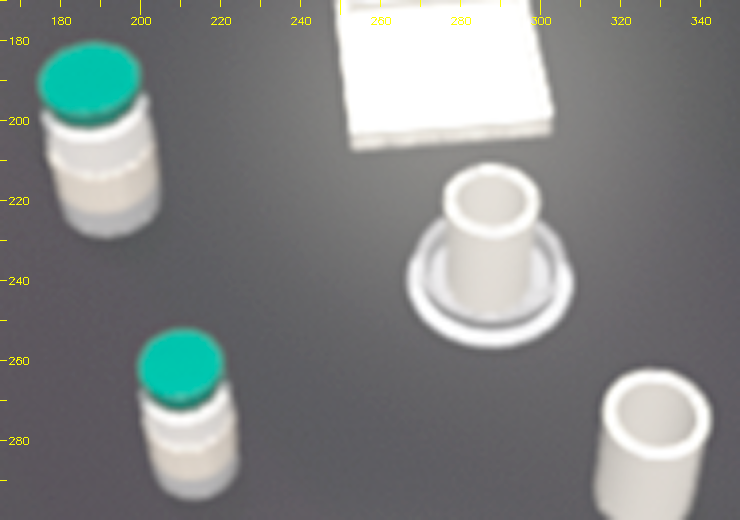

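The crops gave me cap, rim and base-ring centres in both views. Triangulating them now.

```bash
cat > h.py <<'E'
import numpy as np
def ray(c,u,v):
    f=192/np.tan(np.radians(c["vertical_fov"]/2));P=np.array(c["pose"])
    d=P[:3,:3]@np.array([(u-c["cx"])/f,(v-c["cy"])/f,1]);return P[:3,3],d/np.linalg.norm(d)
def tri(rs):
    A=sum(np.eye(3)-np.outer(d,d) for o,d in rs);b=sum((np.eye(3)-np.outer(d,d))@o for o,d in rs)
    p=np.linalg.solve(A,b);return p,[np.linalg.norm(np.cross(p-o,d)) for o,d in rs]
def atz(c,u,v,z):
    o,d=ray(c,u,v);return o+d*(z-o[2])/d[2]
def proj(c,p):
    P=np.array(c["pose"]);f=192/np.tan(np.radians(c["vertical_fov"]/2));q=P[:3,:3].T@(np.array(p)-P[:3,3]);return c["cx"]+f*q[0]/q[2],c["cy"]+f*q[1]/q[2]
E
python3 - <<'E'
from bench import manip
from h import *
t=manip.camera("top");s=manip.camera("side")
D={"large":((245.6,126),(187.2,189.5),110),"medium":((159,157.5),(210.2,261),95),"small":((437.7,184.7),(247,96.25),80),
"cupL":((219,230),(287.75,240),3),"cupS":((340.75,156.1),(219.6,157),3),"cupM":((351.5,248.25),(298.7,151.7),3),"tray":((291.9,219.75),(275.3,184.75),18),"beaker":((216,230),(287.75,220.2),80),"spare":((152,266),(329.2,273.5),75),"jar":((75,203),(259,353),85)}
for k,(a,b,z) in D.items():
    p,e=tri([ray(t,*a),ray(s,*b)]);print(k,p.round(1),np.round(e,1),atz(t,*a,z).round(1),atz(s,*b,z).round(1))
for q in [(53,265),(260,244),(283,455),(74,473)]: print(atz(t,250+q[0]/4,130+q[1]/4,18).round(1))
E
```

```text
large [695.6  10.  107.8] [0.5 0.5] [694.5   9.9 110. ] [695.6  12.1 110. ]
medium [629.4 210.6  91.8] [0.1 0.1] [628.8 209.7  95. ] [629.  212.9  95. ]
small [ 555.2 -438.3   76.4] [0.3 0.3] [ 554.7 -436.4   80. ] [ 555.4 -432.8   80. ]
cupL [455.5  84.4  -0.5] [0.2 0.2] [456.  84.   3.] [455.6  87.2   3. ]
cupS [ 638.3 -231.     3.4] [0. 0.] [ 638.4 -231.1    3. ] [ 638.3 -231.5    3. ]
cupM [ 402.6 -250.8    0.5] [0.1 0.1] [ 403.  -250.1    3. ] [ 402.8 -247.8    3. ]
tray [ 478.4 -100.3   10.8] [0.2 0.2] [478.4 -99.5  18. ] [479.  -92.8  18. ]
beaker [458.7  84.   72.9] [1.1 1.1] [460.1  83.2  80. ] [458.2  90.3  80. ]
spare [379.5 233.4  70.6] [0.3 0.3] [380.5 232.1  75. ] [380.1 236.4  75. ]
jar [529.2 408.1  78.9] [0.2 0.2] [528.8 405.   85. ] [529.3 410.9  85. ]
[538.5 -29.3  18. ]
[ 549.  -159.4   18. ]
[ 417.4 -169.7   18. ]
[409.1 -39.5  18. ]
```

Request:
carry_out(rows=[{"az": -0.149, "claw": 1}, {"az": -0.149}, {"az": -0.149}, {"az": -0.149}, {"az": -0.149}, {"az": -0.149}, {"az": -0.149}, {"az": -0.149}])

```text
$.rows[0]: bad value
```

Request:
carry_out(rows=[{"az": -0.044}, {"tx": 4, "ty": 3}, {"tx": 4, "ty": 3}, {"tx": 4, "ty": 3}, {"tx": 4, "ty": 3}, {"tx": 4, "ty": 3}, {"tx": 4, "ty": 3}, {"tx": 4, "ty": 3}])

```text
$.rows[0]: bad value
```

Request:
carry_out(rows=[{"tx": 4, "ty": 1}, {"tx": 4}, {"tx": 4}, {"tx": 4}, {"tx": 4}, {"tx": 4}, {"tx": 4}, {}])

```text
$.rows[0]: bad value
```

Request:
carry_out(rows=[{"ax": 0, "ay": 0, "az": -0.149, "tx": 0, "ty": 0, "tz": 0, "claw": 1}, {"ax": 0, "ay": 0, "az": -0.149, "tx": 0, "ty": 0, "tz": 0, "claw": 1}, {"ax": 0, "ay": 0, "az": -0.149, "tx": 0, "ty": 0, "tz": 0, "claw": 1}, {"ax": 0, "ay": 0, "az": -0.149, "tx": 0, "ty": 0, "tz": 0, "claw": 1}, {"ax": 0, "ay": 0, "az": -0.149, "tx": 0, "ty": 0, "tz": 0, "claw": 1}, {"ax": 0, "ay": 0, "az": -0.149, "tx": 0, "ty": 0, "tz": 0, "claw": 1}, {"ax": 0, "ay": 0, "az": -0.149, "tx": 0, "ty": 0, "tz": 0, "claw": 1}, {"ax": 0, "ay": 0, "az": -0.149, "tx": 0, "ty": 0, "tz": 0, "claw": 1}])

```text
time: 1.05
tool_pos: [197.7, -566.4, 256.1]
tcp_rot: [[0.037, 0.999, -0.0], [0.999, -0.037, 0.0], [0.0, -0.0, -1.0]]
ft_force: [-0.1, 0.1, 0.4]
finger_gap: 85.5
grip_force: 0.0
```

Request:
carry_out(rows=[{"ax": 0, "ay": 0, "az": -0.037, "tx": 0, "ty": 0, "tz": 0, "claw": 1}, {"ax": 0, "ay": 0, "az": 0, "tx": 4, "ty": 3, "tz": 0, "claw": 1}, {"ax": 0, "ay": 0, "az": 0, "tx": 4, "ty": 3, "tz": 0, "claw": 1}, {"ax": 0, "ay": 0, "az": 0, "tx": 4, "ty": 3, "tz": 0, "claw": 1}, {"ax": 0, "ay": 0, "az": 0, "tx": 4, "ty": 3, "tz": 0, "claw": 1}, {"ax": 0, "ay": 0, "az": 0, "tx": 4, "ty": 3, "tz": 0, "claw": 1}, {"ax": 0, "ay": 0, "az": 0, "tx": 4, "ty": 3, "tz": 0, "claw": 1}, {"ax": 0, "ay": 0, "az": 0, "tx": 4, "ty": 3, "tz": 0, "claw": 1}])

```text
time: 1.85
tool_pos: [410.2, -286.0, 256.5]
tcp_rot: [[0.006, 1.0, 0.0], [1.0, -0.006, -0.0], [-0.0, 0.0, -1.0]]
ft_force: [1.5, -1.3, -0.1]
finger_gap: 85.4
grip_force: 0.0
```

Request:
carry_out(rows=[{"ax": 0, "ay": 0, "az": 0, "tx": 4, "ty": 3, "tz": 0, "claw": 1}, {"ax": 0, "ay": 0, "az": 0, "tx": 4, "ty": 2, "tz": 0, "claw": 1}, {"ax": 0, "ay": 0, "az": 0, "tx": 4, "ty": 0, "tz": 0, "claw": 1}, {"ax": 0, "ay": 0, "az": 0, "tx": 4, "ty": 0, "tz": 0, "claw": 1}, {"ax": 0, "ay": 0, "az": 0, "tx": 4, "ty": 0, "tz": 0, "claw": 1}, {"ax": 0, "ay": 0, "az": 0, "tx": 4, "ty": 0, "tz": 0, "claw": 1}, {"ax": 0, "ay": 0, "az": 0, "tx": 4, "ty": 0, "tz": 0, "claw": 1}, {"ax": 0, "ay": 0, "az": 0, "tx": 0, "ty": 0, "tz": 0, "claw": 1}])

```text
time: 2.65
tool_pos: [460.8, -4.3, 256.4]
tcp_rot: [[0.0, 1.0, 0.0], [1.0, -0.0, 0.002], [0.002, 0.0, -1.0]]
ft_force: [1.0, 0.1, -0.6]
finger_gap: 85.5
grip_force: 0.0
```

Run:
```python
from bench import manip
import cv2,numpy as np,json
c=manip.camera("wrist");cv2.imwrite("pics/w1.png",cv2.resize((255*(c["img"]/255.)**.6).astype(np.uint8),None,fx=1.5,fy=1.5,interpolation=cv2.INTER_CUBIC))
c.pop("img");c["pose"]=np.array(c["pose"]).tolist();json.dump(c,open("w1.json","w"))
```

```text
(no output)
```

View pics/w1.png

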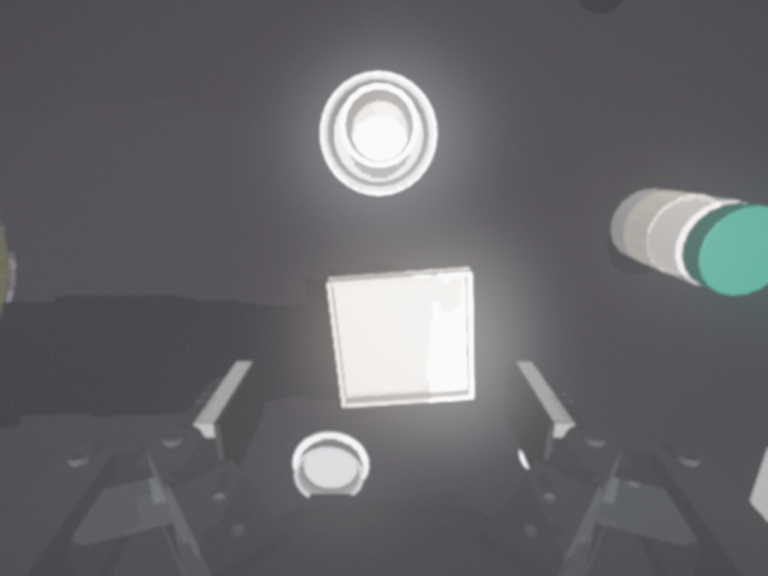

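The wrist view shows the beaker rim centre at (254,82.7) and the cup ring at (252.7,88.3) in native pixels, with the tray clear.

Run:
```python
from h import *;import json
c=json.load(open("w1.json"));print(np.round(c["pose"],3).tolist())
print(atz(c,254,82.7,80).round(1),atz(c,252.7,88.3,3).round(1))
q=np.array([(328,281),(470,270),(474,400),(343,407)])/1.5
print([atz(c,*p,18).round(1).tolist() for p in q])
```

```text
[[1.0, 0.001, -0.001, 461.813], [0.001, -0.953, -0.304, 73.169], [-0.001, 0.304, -0.953, 375.772], [0.0, 0.0, 0.0, 1.0]]
[459.9  90.   80. ] [457.8  87.8   3. ]
[[411.9, -38.0, 18.0], [538.5, -27.7, 18.0], [550.9, -160.7, 18.0], [421.6, -168.9, 18.0]]
```

Request:
carry_out(force=30, rows=[{"ax": 0, "ay": 0, "az": 0, "tx": 4, "ty": -0.1, "tz": 0, "claw": 1}, {"ax": 0, "ay": 0, "az": 0, "tx": 4, "ty": 0, "tz": 0, "claw": 1}, {"ax": 0, "ay": 0, "az": 0, "tx": 1.2, "ty": 0, "tz": 3, "claw": 1}, {"ax": 0, "ay": 0, "az": 0, "tx": 0, "ty": 0, "tz": 4, "claw": 1}, {"ax": 0, "ay": 0, "az": 0, "tx": 0, "ty": 0, "tz": 4, "claw": 1}, {"ax": 0, "ay": 0, "az": 0, "tx": 0, "ty": 0, "tz": 4, "claw": 1}, {"ax": 0, "ay": 0, "az": 0, "tx": 0, "ty": 0, "tz": 4, "claw": 1}, {"ax": 0, "ay": 0, "az": 0, "tx": 0, "ty": 0, "tz": 0, "claw": 1}])

```text
time: 3.5
tool_pos: [456.5, 81.9, 62.0]
tcp_rot: [[0.008, 1.0, -0.009], [1.0, -0.008, -0.002], [-0.002, -0.009, -1.0]]
ft_force: [-1.1, 0.2, -0.1]
finger_gap: 85.6
grip_force: 0.0
```

Request:
carry_out(force=30, rows=[{"ax": 0, "ay": 0, "az": 0, "tx": 0, "ty": 0, "tz": 0, "claw": 0.75}, {"ax": 0, "ay": 0, "az": 0, "tx": 0, "ty": 0, "tz": 0, "claw": 0.7}, {"ax": 0, "ay": 0, "az": 0, "tx": 0, "ty": 0, "tz": 0, "claw": 0.65}, {"ax": 0, "ay": 0, "az": 0, "tx": 0, "ty": 0, "tz": 0, "claw": 0.6}, {"ax": 0, "ay": 0, "az": 0, "tx": 0, "ty": 0, "tz": 0, "claw": 0.5}, {"ax": 0, "ay": 0, "az": 0, "tx": 0, "ty": 0, "tz": 0, "claw": 0.4}, {"ax": 0, "ay": 0, "az": 0, "tx": 0, "ty": 0, "tz": 0, "claw": 0.4}, {"ax": 0, "ay": 0, "az": 0, "tx": 0, "ty": 0, "tz": 0, "claw": 0.4}])

```text
time: 4.3
tool_pos: [462.2, 84.0, 68.5]
tcp_rot: [[0.006, 1.0, 0.004], [1.0, -0.006, 0.0], [0.0, 0.004, -1.0]]
ft_force: [-2.2, -1.3, 8.1]
finger_gap: 51.9
grip_force: 30.1
```

Request:
carry_out(rows=[{"ax": 0, "ay": 0, "az": 0, "tx": 0, "ty": 0, "tz": -1, "claw": 0.4}, {"ax": 0, "ay": 0, "az": 0, "tx": 0, "ty": 0, "tz": -2, "claw": 0.4}, {"ax": 0, "ay": 0, "az": 0, "tx": 0, "ty": 0, "tz": -2, "claw": 0.4}, {"ax": 0, "ay": 0, "az": 0, "tx": -2, "ty": 0, "tz": 0, "claw": 0.4}, {"ax": 0, "ay": 0, "az": 0, "tx": -3, "ty": 0, "tz": 0, "claw": 0.4}, {"ax": 0, "ay": 0, "az": 0, "tx": -3, "ty": 0.5, "tz": 0, "claw": 0.4}, {"ax": 0, "ay": 0, "az": 0, "tx": -3, "ty": 0.5, "tz": 0, "claw": 0.4}, {"ax": 0, "ay": 0, "az": 0, "tx": -3, "ty": 0.5, "tz": 0, "claw": 0.4}])

```text
time: 5.1
tool_pos: [475.5, -57.3, 117.8]
tcp_rot: [[0.006, 1.0, 0.002], [1.0, -0.006, -0.0], [-0.0, 0.002, -1.0]]
ft_force: [-0.3, 0.4, -0.9]
finger_gap: 52.4
grip_force: 31.7
```

Request:
carry_out(rows=[{"ax": 0, "ay": 0, "az": 0, "tx": -3, "ty": 0.5, "tz": 0, "claw": 0.4}, {"ax": 0, "ay": 0, "az": 0, "tx": -1.5, "ty": 0, "tz": 0, "claw": 0.4}, {"ax": 0, "ay": 0, "az": 0, "tx": 0, "ty": 0, "tz": 0, "claw": 0.4}, {"ax": 0, "ay": 0, "az": 0, "tx": 0, "ty": 0, "tz": 2, "claw": 0.4}, {"ax": 0, "ay": 0, "az": 0, "tx": 0, "ty": 0, "tz": 1.5, "claw": 0.4}, {"ax": 0, "ay": 0, "az": 0, "tx": 0, "ty": 0, "tz": 1, "claw": 0.4}, {"ax": 0, "ay": 0, "az": 0, "tx": 0, "ty": 0, "tz": 0, "claw": 0.4}, {"ax": 0, "ay": 0, "az": 0, "tx": 0, "ty": 0, "tz": 0, "claw": 0.4}])

```text
time: 5.9
tool_pos: [479.8, -100.8, 71.8]
tcp_rot: [[0.005, 1.0, 0.0], [1.0, -0.005, 0.0], [0.0, 0.0, -1.0]]
ft_force: [0.4, 0.9, -0.1]
finger_gap: 52.3
grip_force: 31.7
```

Run:
```python
from bench import manip
import cv2,numpy as np
a=manip.camera("side")["img"][130:280,170:350];b=manip.camera("top")["img"][140:290,180:360]
cv2.imwrite("pics/p1.png",cv2.resize((255*(np.hstack([a,b])/255.)**.8).astype(np.uint8),None,fx=2.2,fy=2.2,interpolation=cv2.INTER_CUBIC))
o=manip.get_obs();print(o["tool_pos"],o["ft_force"])
```

```text
[ 480.21524467 -101.04539921   72.15927924] [ 0.02198852 -0.29481591  0.12737671]
```

View pics/p1.png

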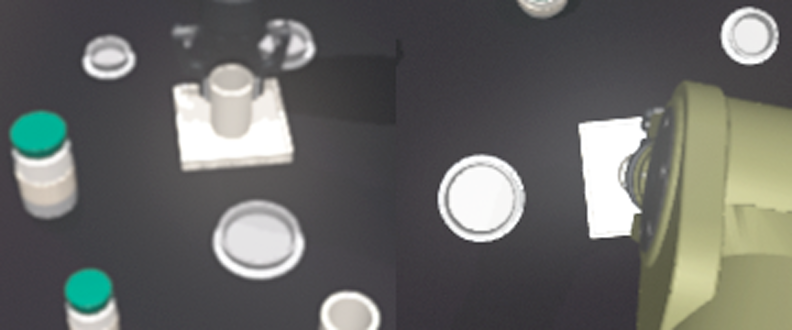

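The beaker hangs centred just above the tray and the cup is empty. Lowering it to contact.

Request:
carry_out(rows=[{"ax": 0, "ay": 0, "az": 0, "tx": 0, "ty": 0, "tz": 0.2, "claw": 0.4}, {"ax": 0, "ay": 0, "az": 0, "tx": 0, "ty": 0, "tz": 0.2, "claw": 0.4}, {"ax": 0, "ay": 0, "az": 0, "tx": 0, "ty": 0, "tz": 0, "claw": 0.4}, {"ax": 0, "ay": 0, "az": 0, "tx": 0, "ty": 0, "tz": 0, "claw": 0.4}])

```text
time: 6.4
tool_pos: [479.9, -101.3, 67.6]
tcp_rot: [[0.006, 1.0, 0.001], [1.0, -0.006, -0.0], [-0.0, 0.001, -1.0]]
ft_force: [-0.2, -0.1, 2.5]
finger_gap: 51.9
grip_force: 31.8
```

Request:
carry_out(rows=[{"ax": 0, "ay": 0, "az": 0, "tx": 0, "ty": 0, "tz": 0.1, "claw": 0.4}, {"ax": 0, "ay": 0, "az": 0, "tx": 0, "ty": 0, "tz": 0, "claw": 0.4}, {"ax": 0, "ay": 0, "az": 0, "tx": 0, "ty": 0, "tz": 0, "claw": 0.4}])

```text
time: 6.7
tool_pos: [480.0, -101.3, 67.5]
tcp_rot: [[0.006, 1.0, 0.001], [1.0, -0.006, -0.0], [-0.0, 0.001, -1.0]]
ft_force: [-3.4, 0.2, 13.5]
finger_gap: 52.4
grip_force: 32.7
```

Request:
carry_out(rows=[{"ax": 0, "ay": 0, "az": 0, "tx": 0, "ty": 0, "tz": -0.1, "claw": 0.66}, {"ax": 0, "ay": 0, "az": 0, "tx": 0, "ty": 0, "tz": 0, "claw": 0.75}, {"ax": 0, "ay": 0, "az": 0, "tx": 0, "ty": 0, "tz": 0, "claw": 0.9}, {"ax": 0, "ay": 0, "az": 0, "tx": 0, "ty": 0, "tz": 0, "claw": 1}, {"ax": 0, "ay": 0, "az": 0, "tx": 0, "ty": 0, "tz": 0, "claw": 1}, {"ax": 0, "ay": 0, "az": 0, "tx": 0, "ty": 0, "tz": -2, "claw": 1}, {"ax": 0, "ay": 0, "az": 0, "tx": 0, "ty": 0, "tz": -4, "claw": 1}, {"ax": 0, "ay": 0, "az": 0, "tx": 0, "ty": 0, "tz": -4, "claw": 1}])

```text
time: 7.5
tool_pos: [478.5, -101.0, 167.7]
tcp_rot: [[0.006, 1.0, -0.002], [1.0, -0.006, 0.001], [0.001, -0.002, -1.0]]
ft_force: [0.4, -0.3, 0.7]
finger_gap: 85.4
grip_force: 0.0
```

Request:
carry_out(rows=[{"ax": 0, "ay": 0, "az": 0, "tx": 0, "ty": 0, "tz": -4, "claw": 1}, {"ax": 0, "ay": 0, "az": 0, "tx": 0, "ty": 3.5, "tz": 0, "claw": 1}, {"ax": 0, "ay": 0, "az": 0, "tx": 0, "ty": 4, "tz": 0, "claw": 1}, {"ax": 0, "ay": 0, "az": 0, "tx": 0, "ty": 4, "tz": 0, "claw": 1}, {"ax": 0, "ay": 0, "az": 0, "tx": 0, "ty": 4, "tz": 0, "claw": 1}, {"ax": 0, "ay": 0, "az": 0, "tx": 0, "ty": 4, "tz": 0, "claw": 1}, {"ax": 0, "ay": 0, "az": 0, "tx": 0, "ty": 2, "tz": 0, "claw": 1}, {"ax": 0, "ay": 0, "az": 0, "tx": 0, "ty": 0, "tz": 0, "claw": 1}])

```text
time: 8.3
tool_pos: [696.6, -102.3, 205.8]
tcp_rot: [[0.005, 1.0, -0.0], [1.0, -0.005, 0.0], [0.0, -0.0, -1.0]]
ft_force: [0.2, 0.1, -0.5]
finger_gap: 85.5
grip_force: 0.0
```

Run:
```python
from bench import manip
import cv2,numpy as np,json
o=manip.get_obs();print(o["tool_pos"])
c=manip.camera("wrist");b=manip.camera("top")["img"][180:280,180:310]
w=cv2.resize((255*(c["img"]/255.)**.6).astype(np.uint8),None,fx=1.5,fy=1.5,interpolation=cv2.INTER_CUBIC)
w[446:576,638:768]=0;w[-150:,-195:]=cv2.resize(b,(195,150));cv2.imwrite("pics/w2.png",w)
c.pop("img");c["pose"]=np.array(c["pose"]).tolist();json.dump(c,open("w2.json","w"))
```

```text
[ 696.58422298 -102.28960921  205.77199715]
```

View pics/w2.png

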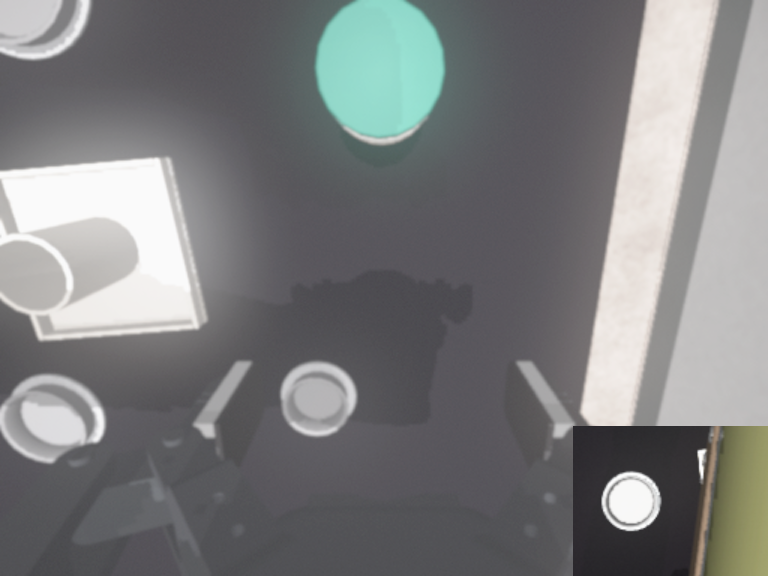

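The beaker stands upright on the tray. The large cap's centre is at (253.3,44) and the small cup's rim at (212,266), in native pixels.

Run:
```python
from h import *;import json
c=json.load(open("w2.json"))
print(atz(c,253.3,44,110).round(1),atz(c,212,266,20).round(1),atz(c,212,266,3).round(1))
```

```text
[696.3  12.5 110. ] [ 641.8 -223.6   20. ] [ 638.7 -234.7    3. ]
```

Request:
carry_out(rows=[{"ax": 0, "ay": 0, "az": 0, "tx": 4, "ty": 0, "tz": 0, "claw": 1}, {"ax": 0, "ay": 0, "az": 0, "tx": 4, "ty": 0, "tz": 0, "claw": 1}, {"ax": 0, "ay": 0, "az": 0, "tx": 3.4, "ty": 0, "tz": 0, "claw": 1}, {"ax": 0, "ay": 0, "az": 0, "tx": 0, "ty": 0, "tz": 3, "claw": 1}, {"ax": 0, "ay": 0, "az": 0, "tx": 0, "ty": 0, "tz": 4, "claw": 1}, {"ax": 0, "ay": 0, "az": 0, "tx": 0, "ty": 0, "tz": 4, "claw": 1}, {"ax": 0, "ay": 0, "az": 0, "tx": 0, "ty": 0, "tz": 1.5, "claw": 1}, {"ax": 0, "ay": 0, "az": 0, "tx": 0, "ty": 0, "tz": 0, "claw": 1}])

```text
time: 9.2
tool_pos: [692.3, 11.3, 80.1]
tcp_rot: [[0.006, 1.0, -0.005], [1.0, -0.006, -0.0], [-0.0, -0.005, -1.0]]
ft_force: [-1.2, 0.0, 0.7]
finger_gap: 85.5
grip_force: 0.0
```

Request:
carry_out(force=40, rows=[{"ax": 0, "ay": 0, "az": 0, "tx": 0, "ty": 0, "tz": 0, "claw": 0.85}, {"ax": 0, "ay": 0, "az": 0, "tx": 0, "ty": 0, "tz": 0, "claw": 0.8}, {"ax": 0, "ay": 0, "az": 0, "tx": 0, "ty": 0, "tz": 0, "claw": 0.75}, {"ax": 0, "ay": 0, "az": 0, "tx": 0, "ty": 0, "tz": 0, "claw": 0.7}, {"ax": 0, "ay": 0, "az": 0, "tx": 0, "ty": 0, "tz": 0, "claw": 0.6}, {"ax": 0, "ay": 0, "az": 0, "tx": 0, "ty": 0, "tz": 0, "claw": 0.5}, {"ax": 0, "ay": 0, "az": 0, "tx": 0, "ty": 0, "tz": 0, "claw": 0.5}, {"ax": 0, "ay": 0, "az": 0, "tx": 0, "ty": 0, "tz": 0, "claw": 0.5}])

```text
time: 10.0
tool_pos: [696.1, 11.5, 84.7]
tcp_rot: [[0.006, 1.0, 0.003], [1.0, -0.006, -0.0], [-0.0, 0.003, -1.0]]
ft_force: [-2.8, 0.2, 6.5]
finger_gap: 60.7
grip_force: 42.5
```

Request:
carry_out(rows=[{"ax": 0, "ay": 0, "az": 0, "tx": 0, "ty": 0, "tz": -1, "claw": 0.5}, {"ax": 0, "ay": 0, "az": 0, "tx": 0, "ty": 0, "tz": -2, "claw": 0.5}, {"ax": 0, "ay": 0, "az": 0, "tx": 0, "ty": 0, "tz": -1, "claw": 0.5}, {"ax": 0, "ay": 0, "az": 0, "tx": 0.5, "ty": -2, "tz": 0, "claw": 0.5}, {"ax": 0, "ay": 0, "az": 0, "tx": 1, "ty": -3, "tz": 0, "claw": 0.5}, {"ax": 0, "ay": 0, "az": 0, "tx": 1, "ty": -3, "tz": 0, "claw": 0.5}, {"ax": 0, "ay": 0, "az": 0, "tx": 1, "ty": -3, "tz": 0, "claw": 0.5}, {"ax": 0, "ay": 0, "az": 0, "tx": 1, "ty": -3, "tz": 0, "claw": 0.5}])

```text
time: 10.8
tool_pos: [554.4, 57.7, 122.6]
tcp_rot: [[0.006, 1.0, 0.0], [1.0, -0.006, 0.0], [0.0, 0.0, -1.0]]
ft_force: [0.2, 0.7, -2.7]
finger_gap: 60.3
grip_force: 45.2
```

Request:
carry_out(rows=[{"ax": 0, "ay": 0, "az": 0, "tx": 1, "ty": -3, "tz": 0, "claw": 0.5}, {"ax": 0, "ay": 0, "az": 0, "tx": 1, "ty": -3, "tz": 0, "claw": 0.5}, {"ax": 0, "ay": 0, "az": 0, "tx": 0.5, "ty": -2.5, "tz": 0, "claw": 0.5}, {"ax": 0, "ay": 0, "az": 0, "tx": 0.5, "ty": -1.4, "tz": 0, "claw": 0.5}, {"ax": 0, "ay": 0, "az": 0, "tx": 0, "ty": 0, "tz": 0, "claw": 0.5}, {"ax": 0, "ay": 0, "az": 0, "tx": 0, "ty": 0, "tz": 0, "claw": 0.5}, {"ax": 0, "ay": 0, "az": 0, "tx": 0, "ty": 0, "tz": 0, "claw": 0.5}])

```text
time: 11.5
tool_pos: [458.3, 88.0, 122.7]
tcp_rot: [[0.006, 1.0, 0.002], [1.0, -0.006, 0.0], [0.0, 0.002, -1.0]]
ft_force: [1.1, -0.3, -3.3]
finger_gap: 60.3
grip_force: 45.2
```

Run:
```python
from bench import manip
import cv2,numpy as np
o=manip.get_obs();print(o["tool_pos"],o["ft_force"])
a=manip.camera("side")["img"][130:280,190:390]
b=manip.camera("wrist")["img"]
cv2.imwrite("pics/p2.png",np.hstack([cv2.resize((255*(a/255.)**.8).astype(np.uint8),(400,300),interpolation=cv2.INTER_CUBIC),cv2.resize((255*(b/255.)**.6).astype(np.uint8),(400,300))]))
```

```text
[458.29855508  87.95516715 122.71611289] [ 1.10861078 -0.31850477 -3.25800769]
```

View pics/p2.png

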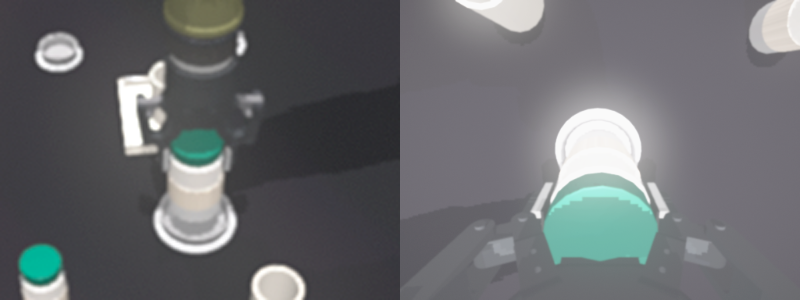

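The bottle hangs upright over the large cup, axes aligned to about 2 mm. Trimming the position and lowering.

Request:
carry_out(rows=[{"ax": 0, "ay": 0, "az": 0, "tx": -0.1, "ty": -0.1, "tz": 0, "claw": 0.5}, {"ax": 0, "ay": 0, "az": 0, "tx": 0, "ty": 0, "tz": 1, "claw": 0.5}, {"ax": 0, "ay": 0, "az": 0, "tx": 0, "ty": 0, "tz": 1, "claw": 0.5}, {"ax": 0, "ay": 0, "az": 0, "tx": 0, "ty": 0, "tz": 0.8, "claw": 0.5}, {"ax": 0, "ay": 0, "az": 0, "tx": 0, "ty": 0, "tz": 0.2, "claw": 0.5}, {"ax": 0, "ay": 0, "az": 0, "tx": 0, "ty": 0, "tz": 0, "claw": 0.5}, {"ax": 0, "ay": 0, "az": 0, "tx": 0, "ty": 0, "tz": 0, "claw": 0.5}, {"ax": 0, "ay": 0, "az": 0, "tx": 0, "ty": 0, "tz": 0, "claw": 0.5}])

```text
time: 12.4
tool_pos: [456.0, 87.1, 92.7]
tcp_rot: [[0.006, 1.0, 0.001], [1.0, -0.006, 0.0], [0.0, 0.001, -1.0]]
ft_force: [1.0, -0.4, -3.1]
finger_gap: 60.3
grip_force: 45.2
```

Request:
carry_out(rows=[{"ax": 0, "ay": 0, "az": 0, "tx": 0, "ty": 0, "tz": 0.2, "claw": 0.5}, {"ax": 0, "ay": 0, "az": 0, "tx": 0, "ty": 0, "tz": 0, "claw": 0.5}, {"ax": 0, "ay": 0, "az": 0, "tx": 0, "ty": 0, "tz": 0, "claw": 0.5}])

```text
time: 12.7
tool_pos: [455.6, 87.0, 90.3]
tcp_rot: [[0.006, 1.0, 0.0], [1.0, -0.006, -0.0], [-0.0, 0.0, -1.0]]
ft_force: [0.3, 0.2, -3.1]
finger_gap: 60.4
grip_force: 45.2
```

Request:
carry_out(rows=[{"ax": 0, "ay": 0, "az": 0, "tx": 0, "ty": 0, "tz": 0.15, "claw": 0.5}, {"ax": 0, "ay": 0, "az": 0, "tx": 0, "ty": 0, "tz": 0, "claw": 0.5}, {"ax": 0, "ay": 0, "az": 0, "tx": 0, "ty": 0, "tz": 0, "claw": 0.5}])

```text
time: 13.0
tool_pos: [455.8, 87.1, 89.7]
tcp_rot: [[0.006, 1.0, 0.001], [1.0, -0.006, 0.0], [0.0, 0.001, -1.0]]
ft_force: [-4.6, -0.6, 7.1]
finger_gap: 60.5
grip_force: 46.3
```

Request:
carry_out(rows=[{"ax": 0, "ay": 0, "az": 0, "tx": 0, "ty": 0, "tz": -0.1, "claw": 0.75}, {"ax": 0, "ay": 0, "az": 0, "tx": 0, "ty": 0, "tz": 0, "claw": 0.85}, {"ax": 0, "ay": 0, "az": 0, "tx": 0, "ty": 0, "tz": 0, "claw": 1}, {"ax": 0, "ay": 0, "az": 0, "tx": 0, "ty": 0, "tz": 0, "claw": 1}, {"ax": 0, "ay": 0, "az": 0, "tx": 0, "ty": 0, "tz": 0, "claw": 1}, {"ax": 0, "ay": 0, "az": 0, "tx": 0, "ty": 0, "tz": -3.5, "claw": 1}, {"ax": 0, "ay": 0, "az": 0, "tx": 0, "ty": 0, "tz": -4, "claw": 1}, {"ax": 0, "ay": 0, "az": 0, "tx": 0, "ty": 0, "tz": -4, "claw": 1}])

```text
time: 13.8
tool_pos: [455.1, 86.9, 205.8]
tcp_rot: [[0.006, 1.0, -0.001], [1.0, -0.006, -0.0], [-0.0, -0.001, -1.0]]
ft_force: [1.3, 0.8, -0.6]
finger_gap: 85.2
grip_force: 0.0
```

Request:
carry_out(rows=[{"ax": 0, "ay": 0, "az": 0, "tx": 2.5, "ty": 3.5, "tz": 0, "claw": 1}, {"ax": 0, "ay": 0, "az": 0, "tx": 2.5, "ty": 3.5, "tz": 0, "claw": 1}, {"ax": 0, "ay": 0, "az": 0, "tx": 2.5, "ty": 3.5, "tz": 0, "claw": 1}, {"ax": 0, "ay": 0, "az": 0, "tx": 2.5, "ty": 3.5, "tz": 0, "claw": 1}, {"ax": 0, "ay": 0, "az": 0, "tx": 2.5, "ty": 3.4, "tz": 0, "claw": 1}, {"ax": 0, "ay": 0, "az": 0, "tx": 0, "ty": 0, "tz": 0, "claw": 1}, {"ax": 0, "ay": 0, "az": 0, "tx": 0, "ty": 0, "tz": 0, "claw": 1}])

```text
time: 14.5
tool_pos: [630.3, 211.2, 203.5]
tcp_rot: [[0.005, 1.0, -0.002], [1.0, -0.005, -0.001], [-0.001, -0.002, -1.0]]
ft_force: [-0.3, 0.1, 0.5]
finger_gap: 85.5
grip_force: 0.0
```

Run:
```python
from bench import manip
import cv2,numpy as np
o=manip.get_obs();print(o["tool_pos"],o["ft_force"])
a=manip.camera("side")["img"][80:300,150:370]
a=cv2.resize((255*(a/255.)**.7).astype(np.uint8),None,fx=2.5,fy=2.5,interpolation=cv2.INTER_CUBIC);cv2.imwrite("pics/p3.png",a)
```

```text
[630.27008234 211.21940624 203.466305  ] [-0.25797314  0.08863904  0.50985576]
```

View pics/p3.png

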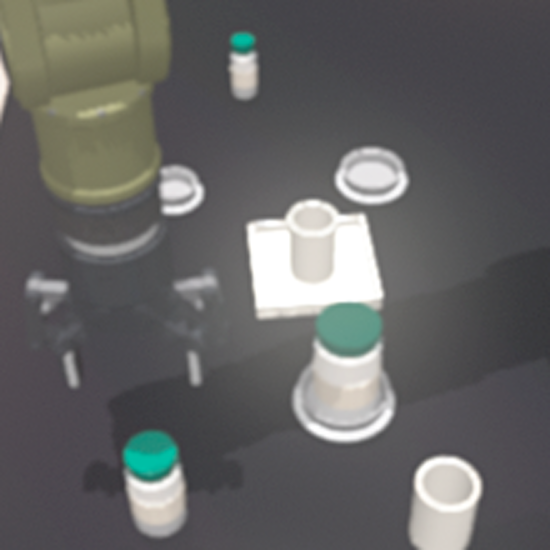

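The large bottle stands upright in its cup and the used beaker is on the tray. Lowering on the medium bottle.

Request:
carry_out(rows=[{"ax": 0, "ay": 0, "az": 0, "tx": 0, "ty": 0, "tz": 4, "claw": 1}, {"ax": 0, "ay": 0, "az": 0, "tx": 0, "ty": 0, "tz": 4, "claw": 1}, {"ax": 0, "ay": 0, "az": 0, "tx": 0, "ty": 0, "tz": 4, "claw": 1}, {"ax": 0, "ay": 0, "az": 0, "tx": 0, "ty": 0, "tz": 1.2, "claw": 1}, {"ax": 0, "ay": 0, "az": 0, "tx": 0, "ty": 0, "tz": 0, "claw": 0.8}, {"ax": 0, "ay": 0, "az": 0, "tx": 0, "ty": 0, "tz": 0, "claw": 0.7}, {"ax": 0, "ay": 0, "az": 0, "tx": 0, "ty": 0, "tz": 0, "claw": 0.65}, {"ax": 0, "ay": 0, "az": 0, "tx": 0, "ty": 0, "tz": 0, "claw": 0.6}])

```text
time: 15.35
tool_pos: [631.7, 211.4, 75.1]
tcp_rot: [[0.006, 1.0, 0.003], [1.0, -0.006, 0.001], [0.001, 0.003, -1.0]]
ft_force: [-1.1, -0.2, 0.5]
finger_gap: 51.2
grip_force: 0.3
```

Request:
carry_out(force=35, rows=[{"ax": 0, "ay": 0, "az": 0, "tx": 0, "ty": 0, "tz": 0, "claw": 0.55}, {"ax": 0, "ay": 0, "az": 0, "tx": 0, "ty": 0, "tz": 0, "claw": 0.5}, {"ax": 0, "ay": 0, "az": 0, "tx": 0, "ty": 0, "tz": 0, "claw": 0.4}, {"ax": 0, "ay": 0, "az": 0, "tx": 0, "ty": 0, "tz": 0, "claw": 0.35}, {"ax": 0, "ay": 0, "az": 0, "tx": 0, "ty": 0, "tz": 0, "claw": 0.35}, {"ax": 0, "ay": 0, "az": 0, "tx": 0, "ty": 0, "tz": 0, "claw": 0.35}])

```text
time: 15.95
tool_pos: [630.8, 211.3, 74.4]
tcp_rot: [[0.006, 1.0, 0.001], [1.0, -0.006, 0.001], [0.001, 0.001, -1.0]]
ft_force: [-3.0, 0.3, 6.4]
finger_gap: 44.8
grip_force: 35.0
```

Request:
carry_out(rows=[{"ax": 0, "ay": 0, "az": 0, "tx": 0, "ty": 0, "tz": -1, "claw": 0.35}, {"ax": 0, "ay": 0, "az": 0, "tx": 0, "ty": 0, "tz": -2, "claw": 0.35}, {"ax": 0, "ay": 0, "az": 0, "tx": 0, "ty": 0, "tz": -3, "claw": 0.35}, {"ax": 0, "ay": 0, "az": 0, "tx": 0, "ty": 0, "tz": -3, "claw": 0.35}, {"ax": 0, "ay": 0, "az": 0, "tx": 0, "ty": 0, "tz": -3, "claw": 0.35}, {"ax": 0, "ay": 0, "az": 0, "tx": -2, "ty": -0.8, "tz": 0, "claw": 0.35}, {"ax": 0, "ay": 0, "az": 0, "tx": -3, "ty": -1.5, "tz": 0, "claw": 0.35}, {"ax": 0, "ay": 0, "az": 0, "tx": -3, "ty": -1.5, "tz": 0, "claw": 0.35}])

```text
time: 16.75
tool_pos: [591.8, 130.7, 193.6]
tcp_rot: [[0.005, 1.0, 0.001], [1.0, -0.005, 0.0], [0.0, 0.001, -1.0]]
ft_force: [0.2, -0.3, -1.0]
finger_gap: 44.7
grip_force: 36.1
```

Request:
carry_out(rows=[{"ax": 0, "ay": 0, "az": 0, "tx": -3, "ty": -1.5, "tz": 0, "claw": 0.35}, {"ax": 0, "ay": 0, "az": 0, "tx": -3, "ty": -1.5, "tz": 0, "claw": 0.35}, {"ax": 0, "ay": 0, "az": 0, "tx": -3, "ty": -1.5, "tz": 0, "claw": 0.35}, {"ax": 0, "ay": 0, "az": 0, "tx": -3, "ty": -1.5, "tz": 0, "claw": 0.35}, {"ax": 0, "ay": 0, "az": 0, "tx": -3, "ty": -1.5, "tz": 0, "claw": 0.35}, {"ax": 0, "ay": 0, "az": 0, "tx": -3, "ty": -1.5, "tz": 0, "claw": 0.35}, {"ax": 0, "ay": 0, "az": 0, "tx": -3, "ty": -1.5, "tz": 0, "claw": 0.35}, {"ax": 0, "ay": 0, "az": 0, "tx": -3, "ty": -1.5, "tz": 0, "claw": 0.35}])

```text
time: 17.55
tool_pos: [469.9, -109.3, 193.6]
tcp_rot: [[0.006, 1.0, 0.001], [1.0, -0.006, -0.0], [-0.0, 0.001, -1.0]]
ft_force: [-0.3, 0.6, -0.7]
finger_gap: 44.7
grip_force: 36.1
```

Request:
carry_out(rows=[{"ax": 0, "ay": 0, "az": 0, "tx": -3, "ty": -1.5, "tz": 0, "claw": 0.35}, {"ax": 0, "ay": 0, "az": 0, "tx": -3, "ty": -1.5, "tz": 0, "claw": 0.35}, {"ax": 0, "ay": 0, "az": 0, "tx": -3, "ty": -1.5, "tz": 0, "claw": 0.35}, {"ax": 0, "ay": 0, "az": 0, "tx": -3, "ty": -1.5, "tz": 0, "claw": 0.35}, {"ax": 0, "ay": 0, "az": 0, "tx": -2, "ty": -1, "tz": 0, "claw": 0.35}, {"ax": 0, "ay": 0, "az": 0, "tx": 0, "ty": 0, "tz": 0, "claw": 0.35}, {"ax": 0, "ay": 0, "az": 0, "tx": 0, "ty": 0, "tz": 0, "claw": 0.35}])

```text
time: 18.25
tool_pos: [399.7, -247.9, 193.3]
tcp_rot: [[0.007, 1.0, 0.001], [1.0, -0.007, 0.0], [0.0, 0.001, -1.0]]
ft_force: [1.2, 0.8, -0.6]
finger_gap: 44.8
grip_force: 36.1
```

Request:
carry_out(rows=[{"ax": 0, "ay": 0, "az": 0, "tx": -0.1, "ty": 0.3, "tz": 1.5, "claw": 0.35}, {"ax": 0, "ay": 0, "az": 0, "tx": 0, "ty": 0, "tz": 2.5, "claw": 0.35}, {"ax": 0, "ay": 0, "az": 0, "tx": 0, "ty": 0, "tz": 2.5, "claw": 0.35}, {"ax": 0, "ay": 0, "az": 0, "tx": 0, "ty": 0, "tz": 1.4, "claw": 0.35}, {"ax": 0, "ay": 0, "az": 0, "tx": 0, "ty": 0, "tz": 0, "claw": 0.35}, {"ax": 0, "ay": 0, "az": 0, "tx": 0, "ty": 0, "tz": 0, "claw": 0.35}, {"ax": 0, "ay": 0, "az": 0, "tx": 0, "ty": 0, "tz": 0, "claw": 0.35}])

```text
time: 18.95
tool_pos: [403.6, -248.8, 114.9]
tcp_rot: [[0.005, 1.0, 0.002], [1.0, -0.005, -0.001], [-0.001, 0.002, -1.0]]
ft_force: [0.2, -0.1, -0.6]
finger_gap: 44.8
grip_force: 36.1
```

Run:
```python
from bench import manip
import cv2,numpy as np
o=manip.get_obs();print(o["tool_pos"],o["ft_force"])
a=manip.camera("side")["img"][100:220,230:390]
b=manip.camera("wrist")["img"]
cv2.imwrite("pics/p4.png",np.hstack([cv2.resize((255*(a/255.)**.7).astype(np.uint8),(400,300),interpolation=cv2.INTER_CUBIC),cv2.resize((255*(b/255.)**.6).astype(np.uint8),(400,300))]))
```

```text
[ 403.64513569 -248.75119236  114.90999256] [ 0.23773563 -0.12238072 -0.60441734]
```

View pics/p4.png

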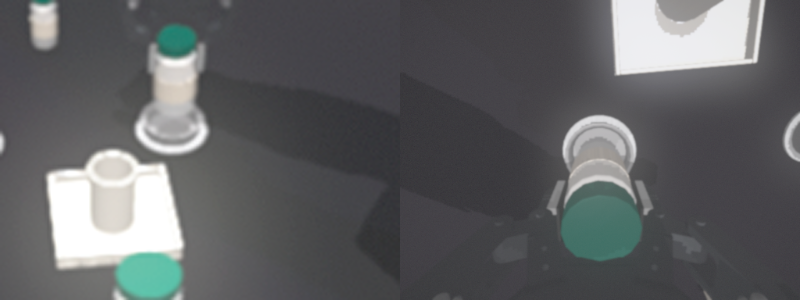

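The medium bottle is upright and lined up over its cup (the small offset in the side view is what perspective should give). Lowering.

Request:
carry_out(rows=[{"ax": 0, "ay": 0, "az": 0, "tx": 0, "ty": 0, "tz": 1, "claw": 0.35}, {"ax": 0, "ay": 0, "az": 0, "tx": 0, "ty": 0, "tz": 1, "claw": 0.35}, {"ax": 0, "ay": 0, "az": 0, "tx": 0, "ty": 0, "tz": 1, "claw": 0.35}, {"ax": 0, "ay": 0, "az": 0, "tx": 0, "ty": 0, "tz": 0.3, "claw": 0.35}, {"ax": 0, "ay": 0, "az": 0, "tx": 0, "ty": 0, "tz": 0, "claw": 0.35}, {"ax": 0, "ay": 0, "az": 0, "tx": 0, "ty": 0, "tz": 0, "claw": 0.35}])

```text
time: 19.65
tool_pos: [402.5, -248.7, 80.5]
tcp_rot: [[0.006, 1.0, -0.0], [1.0, -0.006, 0.0], [0.0, -0.0, -1.0]]
ft_force: [-0.8, 0.3, -1.0]
finger_gap: 44.9
grip_force: 36.2
```

Request:
carry_out(rows=[{"ax": 0, "ay": 0, "az": 0, "tx": 0, "ty": 0, "tz": 0.15, "claw": 0.35}, {"ax": 0, "ay": 0, "az": 0, "tx": 0, "ty": 0, "tz": 0, "claw": 0.35}, {"ax": 0, "ay": 0, "az": 0, "tx": 0, "ty": 0, "tz": 0, "claw": 0.35}])

```text
time: 19.95
tool_pos: [402.8, -248.8, 79.4]
tcp_rot: [[0.006, 1.0, 0.0], [1.0, -0.006, -0.0], [-0.0, 0.0, -1.0]]
ft_force: [1.1, -0.0, -0.6]
finger_gap: 44.9
grip_force: 36.2
```

Request:
carry_out(rows=[{"ax": 0, "ay": 0, "az": 0, "tx": 0, "ty": 0, "tz": 0.15, "claw": 0.35}, {"ax": 0, "ay": 0, "az": 0, "tx": 0, "ty": 0, "tz": 0, "claw": 0.35}, {"ax": 0, "ay": 0, "az": 0, "tx": 0, "ty": 0, "tz": 0, "claw": 0.35}])

```text
time: 20.25
tool_pos: [402.8, -249.1, 79.2]
tcp_rot: [[0.006, 1.0, 0.001], [1.0, -0.006, -0.001], [-0.001, 0.001, -1.0]]
ft_force: [-4.7, 1.7, 15.3]
finger_gap: 45.0
grip_force: 37.4
```

Request:
carry_out(rows=[{"ax": 0, "ay": 0, "az": 0, "tx": 0, "ty": 0, "tz": -0.1, "claw": 0.6}, {"ax": 0, "ay": 0, "az": 0, "tx": 0, "ty": 0, "tz": 0, "claw": 0.75}, {"ax": 0, "ay": 0, "az": 0, "tx": 0, "ty": 0, "tz": 0, "claw": 0.9}, {"ax": 0, "ay": 0, "az": 0, "tx": 0, "ty": 0, "tz": 0, "claw": 1}, {"ax": 0, "ay": 0, "az": 0, "tx": 0, "ty": 0, "tz": 0, "claw": 1}, {"ax": 0, "ay": 0, "az": 0, "tx": 0, "ty": 0, "tz": -3, "claw": 1}, {"ax": 0, "ay": 0, "az": 0, "tx": 0, "ty": 0, "tz": -4, "claw": 1}, {"ax": 0, "ay": 0, "az": 0, "tx": 0, "ty": 0, "tz": -4, "claw": 1}])

```text
time: 21.05
tool_pos: [402.0, -248.3, 189.5]
tcp_rot: [[0.006, 1.0, -0.002], [1.0, -0.006, 0.001], [0.001, -0.002, -1.0]]
ft_force: [1.0, -0.4, 0.7]
finger_gap: 85.5
grip_force: 0.0
```

Request:
carry_out(rows=[{"ax": 0, "ay": 0, "az": 0, "tx": -3.5, "ty": 3, "tz": 0, "claw": 1}, {"ax": 0, "ay": 0, "az": 0, "tx": -3.5, "ty": 3, "tz": 0, "claw": 1}, {"ax": 0, "ay": 0, "az": 0, "tx": -3.5, "ty": 3, "tz": 0, "claw": 1}, {"ax": 0, "ay": 0, "az": 0, "tx": -3.5, "ty": 3, "tz": 0, "claw": 1}, {"ax": 0, "ay": 0, "az": 0, "tx": -3.5, "ty": 3, "tz": 0, "claw": 1}, {"ax": 0, "ay": 0, "az": 0, "tx": -1, "ty": 0.3, "tz": 0, "claw": 1}, {"ax": 0, "ay": 0, "az": 0, "tx": 0, "ty": 0, "tz": 0, "claw": 1}, {"ax": 0, "ay": 0, "az": 0, "tx": 0, "ty": 0, "tz": 0, "claw": 1}])

```text
time: 21.85
tool_pos: [553.6, -433.7, 188.2]
tcp_rot: [[0.006, 1.0, -0.001], [1.0, -0.006, 0.001], [0.001, -0.001, -1.0]]
ft_force: [-0.2, 0.9, 0.4]
finger_gap: 85.4
grip_force: 0.0
```

Run:
```python
from bench import manip
import cv2,numpy as np
from h import *
o=manip.get_obs();print(o["tool_pos"],o["ft_force"])
c=manip.camera("side")
a=cv2.resize((255*(c["img"][80:300,150:370]/255.)**.7).astype(np.uint8),None,fx=2.6,fy=2.6,interpolation=cv2.INTER_CUBIC)
for p in [(457,87,115),(403,-249,100),(555.5,-434.5,80)]:
    u,v=proj(c,p);cv2.circle(a,(int((u-150)*2.6),int((v-80)*2.6)),3,(0,0,255),1)
cv2.imwrite("pics/p5.png",a)
```

```text
[ 553.57621037 -433.74012783  188.22513228] [-0.16840768  0.9396109   0.37631652]
```

View pics/p5.png

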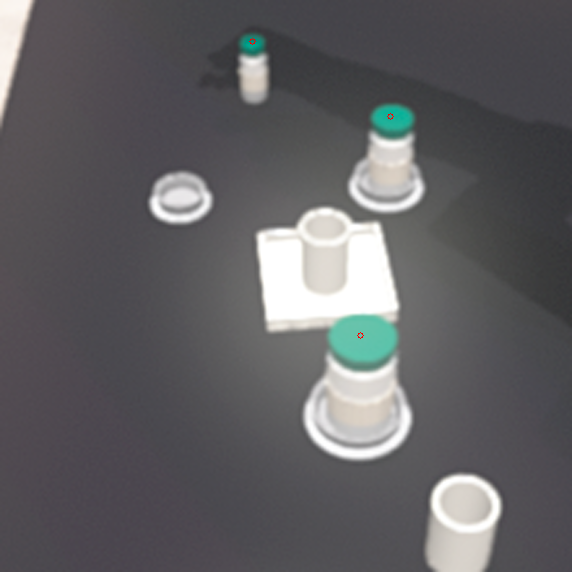

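The medium and large bottles stand in their cups, with caps within about 1 px of where I predicted. Now the small bottle.

Request:
carry_out(rows=[{"ax": 0, "ay": 0, "az": 0, "tx": -0.1, "ty": 0.2, "tz": 4, "claw": 1}, {"ax": 0, "ay": 0, "az": 0, "tx": 0, "ty": 0, "tz": 4, "claw": 1}, {"ax": 0, "ay": 0, "az": 0, "tx": 0, "ty": 0, "tz": 4, "claw": 1}, {"ax": 0, "ay": 0, "az": 0, "tx": 0, "ty": 0, "tz": 1, "claw": 1}, {"ax": 0, "ay": 0, "az": 0, "tx": 0, "ty": 0, "tz": 0, "claw": 0.8}, {"ax": 0, "ay": 0, "az": 0, "tx": 0, "ty": 0, "tz": 0, "claw": 0.6}, {"ax": 0, "ay": 0, "az": 0, "tx": 0, "ty": 0, "tz": 0, "claw": 0.5}, {"ax": 0, "ay": 0, "az": 0, "tx": 0, "ty": 0, "tz": 0, "claw": 0.45}])

```text
time: 22.7
tool_pos: [557.7, -436.6, 61.3]
tcp_rot: [[0.006, 1.0, 0.003], [1.0, -0.006, -0.002], [-0.002, 0.003, -1.0]]
ft_force: [-0.6, 0.1, -0.2]
finger_gap: 38.3
grip_force: 0.0
```

Request:
carry_out(force=25, rows=[{"ax": 0, "ay": 0, "az": 0, "tx": 0, "ty": 0, "tz": 0, "claw": 0.4}, {"ax": 0, "ay": 0, "az": 0, "tx": 0, "ty": 0, "tz": 0, "claw": 0.36}, {"ax": 0, "ay": 0, "az": 0, "tx": 0, "ty": 0, "tz": 0, "claw": 0.33}, {"ax": 0, "ay": 0, "az": 0, "tx": 0, "ty": 0, "tz": 0, "claw": 0.28}, {"ax": 0, "ay": 0, "az": 0, "tx": 0, "ty": 0, "tz": 0, "claw": 0.2}, {"ax": 0, "ay": 0, "az": 0, "tx": 0, "ty": 0, "tz": 0, "claw": 0.2}, {"ax": 0, "ay": 0, "az": 0, "tx": 0, "ty": 0, "tz": 0, "claw": 0.2}])

```text
time: 23.4
tool_pos: [556.6, -436.0, 59.5]
tcp_rot: [[0.006, 1.0, 0.0], [1.0, -0.006, -0.001], [-0.001, 0.0, -1.0]]
ft_force: [-1.9, 0.9, 5.7]
finger_gap: 28.8
grip_force: 24.6
```

Request:
carry_out(rows=[{"ax": 0, "ay": 0, "az": 0, "tx": 0, "ty": 0, "tz": -1, "claw": 0.2}, {"ax": 0, "ay": 0, "az": 0, "tx": 0, "ty": 0, "tz": -2, "claw": 0.2}, {"ax": 0, "ay": 0, "az": 0, "tx": 0, "ty": 0, "tz": -2, "claw": 0.2}, {"ax": 0, "ay": 0, "az": 0, "tx": 2, "ty": 0.8, "tz": 0, "claw": 0.2}, {"ax": 0, "ay": 0, "az": 0, "tx": 3, "ty": 1.2, "tz": 0, "claw": 0.2}, {"ax": 0, "ay": 0, "az": 0, "tx": 3, "ty": 1.2, "tz": 0, "claw": 0.2}, {"ax": 0, "ay": 0, "az": 0, "tx": 3, "ty": 1.2, "tz": 0, "claw": 0.2}, {"ax": 0, "ay": 0, "az": 0, "tx": 3, "ty": 1.2, "tz": 0, "claw": 0.2}])

```text
time: 24.2
tool_pos: [613.6, -293.5, 108.2]
tcp_rot: [[0.006, 1.0, -0.001], [1.0, -0.006, 0.001], [0.001, -0.001, -1.0]]
ft_force: [0.2, 0.2, -0.7]
finger_gap: 29.0
grip_force: 24.8
```

Request:
carry_out(rows=[{"ax": 0, "ay": 0, "az": 0, "tx": 3, "ty": 1.2, "tz": 0, "claw": 0.2}, {"ax": 0, "ay": 0, "az": 0, "tx": 2, "ty": 0.8, "tz": 0, "claw": 0.2}, {"ax": 0, "ay": 0, "az": 0, "tx": 1.4, "ty": 0.6, "tz": 0, "claw": 0.2}, {"ax": 0, "ay": 0, "az": 0, "tx": 0, "ty": 0, "tz": 0, "claw": 0.2}, {"ax": 0, "ay": 0, "az": 0, "tx": 0, "ty": 0, "tz": 0, "claw": 0.2}, {"ax": 0, "ay": 0, "az": 0, "tx": 0, "ty": 0, "tz": 0, "claw": 0.2}])

```text
time: 24.8
tool_pos: [639.3, -233.0, 108.6]
tcp_rot: [[0.007, 1.0, -0.0], [1.0, -0.007, -0.0], [-0.0, -0.0, -1.0]]
ft_force: [-0.3, -0.6, -0.9]
finger_gap: 29.0
grip_force: 24.9
```

Run:
```python
from bench import manip
import cv2,numpy as np
from h import *
o=manip.get_obs();t=o["tool_pos"];print(t,o["ft_force"])
s=manip.camera("side");w=manip.camera("wrist")
a=cv2.resize((255*(s["img"][105:195,170:290]/255.)**.7).astype(np.uint8),(400,300),interpolation=cv2.INTER_CUBIC)
b=cv2.resize((255*(w["img"][80:320,96:416]/255.)**.6).astype(np.uint8),(400,300),interpolation=cv2.INTER_CUBIC)
for q,col in [((638.5,-231.5,3),(0,0,255)),((t[0],t[1],t[2]-59.5+80),(255,0,255))]:
    u,v=proj(s,q);cv2.circle(a,(int((u-170)*400/120),int((v-105)*400/120)),3,col,1)
    u,v=proj(w,q);cv2.circle(b,(int((u-96)*1.25),int((v-80)*1.25)),3,col,1)
cv2.imwrite("pics/p6.png",np.hstack([a,b]))
```

```text
[ 639.26810499 -232.99689698  108.62184236] [-0.28914471 -0.55238519 -0.9443596 ]
```

View pics/p6.png

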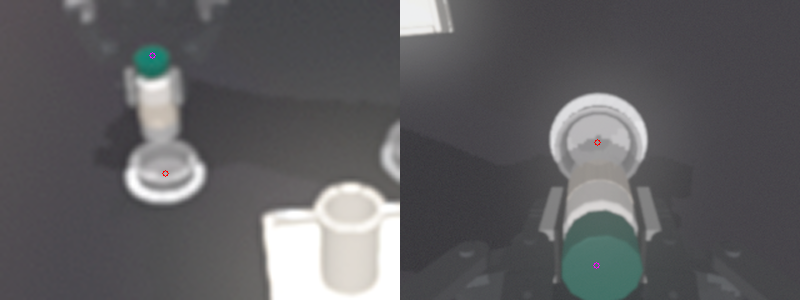

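The small bottle is lined up with its cup to within about 2 mm. Lowering.

Request:
carry_out(rows=[{"ax": 0, "ay": 0, "az": 0, "tx": 0, "ty": -0.1, "tz": 1, "claw": 0.2}, {"ax": 0, "ay": 0, "az": 0, "tx": 0, "ty": 0, "tz": 1, "claw": 0.2}, {"ax": 0, "ay": 0, "az": 0, "tx": 0, "ty": 0, "tz": 1, "claw": 0.2}, {"ax": 0, "ay": 0, "az": 0, "tx": 0, "ty": 0, "tz": 0.8, "claw": 0.2}, {"ax": 0, "ay": 0, "az": 0, "tx": 0, "ty": 0, "tz": 0.4, "claw": 0.2}, {"ax": 0, "ay": 0, "az": 0, "tx": 0, "ty": 0, "tz": 0, "claw": 0.2}, {"ax": 0, "ay": 0, "az": 0, "tx": 0, "ty": 0, "tz": 0, "claw": 0.2}])

```text
time: 25.6
tool_pos: [638.9, -232.1, 66.9]
tcp_rot: [[0.006, 1.0, 0.0], [1.0, -0.006, -0.0], [-0.0, 0.0, -1.0]]
ft_force: [0.5, -0.0, -0.5]
finger_gap: 28.6
grip_force: 24.9
```

Request:
carry_out(rows=[{"ax": 0, "ay": 0, "az": 0, "tx": 0, "ty": 0, "tz": 0.2, "claw": 0.2}, {"ax": 0, "ay": 0, "az": 0, "tx": 0, "ty": 0, "tz": 0, "claw": 0.2}, {"ax": 0, "ay": 0, "az": 0, "tx": 0, "ty": 0, "tz": 0, "claw": 0.2}])

```text
time: 25.9
tool_pos: [638.9, -232.1, 65.1]
tcp_rot: [[0.006, 1.0, 0.0], [1.0, -0.006, -0.0], [-0.0, 0.0, -1.0]]
ft_force: [0.5, 0.3, -1.0]
finger_gap: 29.0
grip_force: 24.9
```

Request:
carry_out(rows=[{"ax": 0, "ay": 0, "az": 0, "tx": 0, "ty": 0, "tz": 0.15, "claw": 0.2}, {"ax": 0, "ay": 0, "az": 0, "tx": 0, "ty": 0, "tz": 0, "claw": 0.2}, {"ax": 0, "ay": 0, "az": 0, "tx": 0, "ty": 0, "tz": 0, "claw": 0.2}])

```text
time: 26.2
tool_pos: [639.0, -232.4, 64.5]
tcp_rot: [[0.006, 1.0, 0.001], [1.0, -0.006, -0.001], [-0.001, 0.001, -1.0]]
ft_force: [-2.3, -0.1, 5.7]
finger_gap: 28.8
grip_force: 25.5
```

Contact at the expected height. Releasing and backing off.

Request:
carry_out(rows=[{"ax": 0, "ay": 0, "az": 0, "tx": 0, "ty": 0, "tz": 0, "claw": 0.4}, {"ax": 0, "ay": 0, "az": 0, "tx": 0, "ty": 0, "tz": 0, "claw": 0.6}, {"ax": 0, "ay": 0, "az": 0, "tx": 0, "ty": 0, "tz": 0, "claw": 0.8}, {"ax": 0, "ay": 0, "az": 0, "tx": 0, "ty": 0, "tz": 0, "claw": 0.8}, {"ax": 0, "ay": 0, "az": 0, "tx": 0, "ty": 0, "tz": 0, "claw": 0.8}, {"ax": 0, "ay": 0, "az": 0, "tx": 0, "ty": 0, "tz": -3, "claw": 0.8}, {"ax": 0, "ay": 0, "az": 0, "tx": 0, "ty": 0, "tz": -4, "claw": 0.8}, {"ax": 0, "ay": 0, "az": 0, "tx": 0, "ty": 0, "tz": -4, "claw": 0.8}])

```text
time: 27.0
tool_pos: [638.1, -231.9, 173.8]
tcp_rot: [[0.006, 1.0, -0.002], [1.0, -0.006, 0.001], [0.001, -0.002, -1.0]]
ft_force: [0.3, 0.4, 0.4]
finger_gap: 68.3
grip_force: 0.0
```

Request:
carry_out(rows=[{"ax": 0, "ay": 0, "az": 0, "tx": -3, "ty": 0, "tz": -3, "claw": 0.8}, {"ax": 0, "ay": 0, "az": 0, "tx": -4, "ty": 0, "tz": 0, "claw": 0.8}, {"ax": 0, "ay": 0, "az": 0, "tx": -4, "ty": 0, "tz": 0, "claw": 0.8}, {"ax": 0, "ay": 0, "az": 0, "tx": -4, "ty": 0, "tz": 0, "claw": 0.8}, {"ax": 0, "ay": 0, "az": 0, "tx": -4, "ty": 0, "tz": 0, "claw": 0.8}, {"ax": 0, "ay": 0, "az": 0, "tx": -3, "ty": 0, "tz": 0, "claw": 0.8}, {"ax": 0, "ay": 0, "az": 0, "tx": 0, "ty": 0, "tz": 0, "claw": 0.8}, {"ax": 0, "ay": 0, "az": 0, "tx": 0, "ty": 0, "tz": 0, "claw": 0.8}])

```text
time: 27.8
tool_pos: [637.0, -452.6, 202.5]
tcp_rot: [[0.007, 1.0, -0.001], [1.0, -0.007, 0.001], [0.001, -0.001, -1.0]]
ft_force: [0.1, 0.4, -0.2]
finger_gap: 68.4
grip_force: 0.0
```

Run:
```python
from bench import manip
import cv2,numpy as np
from h import *
o=manip.get_obs();print(o["tool_pos"],o["ft_force"],o["time"])
c=manip.camera("side")
a=cv2.resize((255*(c["img"][80:384,150:390]/255.)**.7).astype(np.uint8),None,fx=1.95,fy=1.95,interpolation=cv2.INTER_CUBIC)
for p in [(457,87,115),(403,-249,100),(638.5,-231.5,85)]:
    u,v=proj(c,p);cv2.circle(a,(int((u-150)*1.95),int((v-80)*1.95)),3,(0,0,255),1)
cv2.imwrite("pics/p7.png",a)
```

```text
[ 637.01488338 -452.60540884  202.52474488] [ 0.08297922  0.40032981 -0.15259971] 27.8
```

View pics/p7.png

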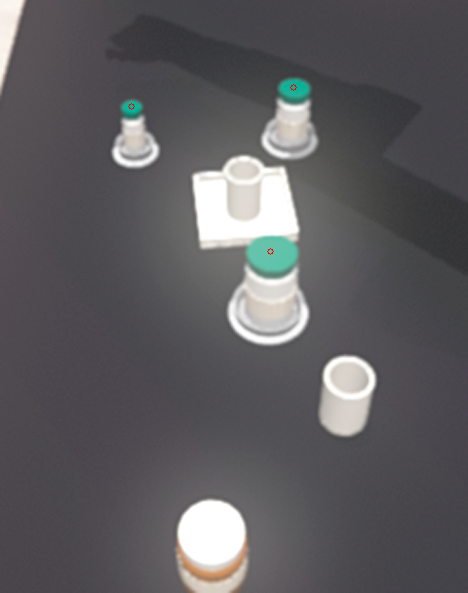

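All three bottles stand upright in their own cups, the used beaker is on the tray, and the jar and spare beaker haven't moved. Handing in.

```bash
python3 -c "
from bench import manip
print(manip.finish_job())"
```

```text
the job is handed in; nothing more can be done
None
```

The job is handed in at about 28 s of the 106 s allowed (no verdict was returned): the last picture shows the used beaker upright on the tray, each bottle upright in its own cup, and the jar and spare beaker standing where they were.

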